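Beaker up on the tip-up drying peg, stirring rod into its tube

ROBOT

A 6-joint arm with a two-finger parallel gripper is mounted at the origin on the work surface. World frame = base frame: x ahead of the robot, y to its left, z up, the work surface at z = 0. Lengths are in m, angles in rad, forces in N, time in s.
With the tool pointing down it reaches from about 0.4 to 0.825 m from the base axis. Payload 7 kg.
Tool frame: the origin (TCP) lies at the very end of the fingers, on their centre line; the grasp point (between the pads) lies 19 mm behind it; z points along the fingers, y is the direction in which the jaws open and shut (so a half turn about z gives the same grasp; the last joint's range is limited). The gripper opens to 88 mm and grips with 3 to 60 N. Pads are 19 mm wide; open, the fingers measure 130 mm over their backs; the gripper's body (78 mm by 193 mm) begins 47 mm behind the grasp point.
Start: joints at [-0.85, 0.359, 0.012, 0, -1.224, -0.288], TCP at [0.283, -0.613, 0.227] pointing down, gripper open.
Joint ranges: [-3.07, 3.07], [-1.43, 2.12], [-1.02, 1.25], [-3.03, 1.67], [-3.05, -0], [-3.03, 3.03]. Speed limits (rad/s): [2.39, 2.39, 3.01, 3.14, 3.14, 3.14].

INTERFACE

Orientations are given as [roll, pitch, yaw] about the fixed x, y, z axes, in that order (R = Rz(yaw) Ry(pitch) Rx(roll)).
In Python, from station import arm gives the robot as it stands.
- The arm moves only by the shell command python3 -m inch 'ROWS' [FORCE]. ROWS is text: rows parted by semicolons, each of 7 numbers parted by spaces: the closure, from 0 (fully open) to 1 (shut), then the shift along the tool's x, y, z each as a share of 300 mm, from -1 to 1, then the turn, a rotation vector about the tool's x, y, z each as a share of 60 degrees, from -1 to 1. In form: grip tx ty tz rx ry rz; .... A call has 1 to 12 rows; each row is the pose to reach, as a shift and turn from the pose commanded when the call began, along the tool's axes at that moment; what a row does not reach only later rows make up. A row lasts 1/10 s, in which the tool goes at most 50 mm and 8.59 degrees, less where a joint would pass 70% of its speed; a pose out of reach is approached as far as the arm can. A call with a number of a shift or a turn outside -1 to 1 is refused whole. A call with a gripper value outside its range is refused whole. The fingers move at their own pace and stop on an object; FORCE is the grip in N (left out, the last holds). Time passes only in rows, so rows that repeat a pose let the fingers close. It gives the time, the measured TCP pose, the force and the opening at its end, in the units of the state.
- arm.get_state(): the state, without advancing time (a new reading comes with each control period).
- arm.grab_frame(name): name is "scene" or "top" or "wrist"; returns a dict with "img" (480x640x3 uint8, red, green, blue), "range_z" (480x640 float32, m along the optical axis (not along the pixel's ray), 0 where there is no reading), "fx", "fy", "cx", "cy" (pixels), "extrinsics" (4x4, takes a point from world to camera coordinates); the wrist camera has in their place "tool_from_camera" (4x4, takes a point from camera to tool coordinates, whose origin is the TCP and whose axes are the flange's). Camera axes: x right, y up, looking along -z (the intrinsics and any distortion apply to the point x, -y, -z); pixel columns grow to the right and rows downward; lengths in m; the calibration is good to about 2 mm. A picture is of the moment at which its call begins: read the wrist's pose just before it.
- arm.job_done(): hands the job in, once; it reports no verdict.
The state is a dict: "t": time; "q": joint angles; "qd": joint speeds; "joint_efforts": joint torques, N m; "eef_pos": TCP position; "ee_rot": TCP orientation; "force": force on the tool from outside, world axes, zero at the start; "moment": the same for the moment, N m; "width": finger opening in m.
Only numpy, scipy, OpenCV 4.12 (cv2) and the standard library are available. Lean on these libraries where they do the work, as an engineer would, in place of code of your own. Each camera call takes 0.05 s, during which the arm holds its last target.

TASK

Put the washed things up to dry. Use the handle bar to fold the half-raised drying peg down flat, push the lying steel beaker along the rails until its rim is fully home against the peg's collar, and swing the peg upright with the bar so that the beaker stands upside down on it. Then move the stirring rod from its block into the narrow tube and push it right down to the bottom, without dropping it in; leave the other things where they are.

Things in the scene. Friction and masses are not known exactly. Their poses are not given: they have to be found in the camera images.
- stand: Fixed drying stand: flat grey base 100 x 460 x 12 mm with two steel rails (10 mm round, tops 34 mm above the bench, 40 mm apart) along its +y axis from 45 to 390 mm, and two aluminium hinge cheeks 76 mm high at y = 0, outer faces at x = +-48 mm. Origin: on the bench, straight below the hinge; z up, y from the hinge along the rails.
- hinge (a point): On the stand, 60 mm above its origin: centre of the peg's hinge, whose axis is the stand's x axis. Axes as the stand.
- peg (a joint): Angle of the black tip-up peg, rad: 0 = folded flat along the rails (stand +y), 1.57 = upright (end stops at both). Stiff hinge, stays where left; up to 10 N at the bar. Peg 42 mm in diameter (last 20 mm: 28), ending 120 mm beyond its collar; collar 76 mm in diameter. Folded flat, it is in line with the lying beaker, axis 60 mm above the bench.
- collar (a point): Centre of the collar's seat face, at the foot of the peg, 30 mm from the hinge. Its y axis points along the peg to its nose, its x axis along the hinge.
- bar (a point): Middle of the peg's handle bar: black, round, 14 mm thick, 64 mm free length, parallel to the hinge, on the robot's side (-x) of a flat lever arm. 120 mm from the hinge axis, 94 mm to -x of the hinge centre. Square to the peg: straight above the hinge when the peg is flat, level with it to the stand's -y when the peg is upright. Can be pinched or hooked from above.
- beaker: Plain steel beaker (straight round, no handle): outside diameter 64, inside 56, length 150, floor 5 mm thick, 0.1 to 0.2 kg. Starts lying on the rails, mouth towards the peg, clear of it. Origin: centre of the outside of its closed end; z from there to the mouth.
- mouth (a point): Centre of the beaker's rim plane, 150 mm from its origin. Axes as the beaker.
- rod: Stirring rod standing upright in the grey block: white shaft 7 mm in diameter, 128 mm long, below a black head 14 mm in diameter and 32 mm long; 160 mm in all. Origin: centre of its lower end; z to the head.
- rod_head (a point): Middle of the part of the rod's head to grip, 144 mm above the rod's lower end.
- block: Fixed grey block 50 x 50 x 60 mm with an 8 mm hole, 45 mm deep, in the middle of its top (hole floor 15 mm above the bench). Origin: centre of its underside.
- narrow_tube: Fixed narrow white tube on a dark round foot (52 mm wide, 12 mm thick), 110 mm high in all, outside 18, bore 12 mm, flared to 18 mm at the mouth: the tall thin one of the two tubes. Origin: centre of the underside of the foot.
- narrow_mouth (a point): Centre of the narrow tube's mouth, 110 mm above the bench.
- narrow_floor (a point): Centre of the narrow tube's inner floor, 15 mm above the bench. z up.
- wide_tube: Fixed white tube like the other but short and wide: 85 mm high, outside 36 mm. Not to be used. Origin: centre of the underside of the foot.
- reagent: Bystander: clear closed bottle with an orange cap, 86 mm in diameter, 170 high. Origin: centre of its underside.
- tin: Bystander: flat round aluminium tin, 84 mm in diameter, 28 high. Origin: centre of its underside.
- small_beaker: Bystander: small steel cup standing upright, 52 mm in diameter, 60 high. Origin: centre of its underside.
- dish: Bystander: shallow clear dish, 80 mm in diameter, 14 high. Origin: centre of its underside.
- cap: Bystander: blue screw cap, 26 mm in diameter, 16 high. Origin: centre of its underside.
- spool: Bystander: black and white spool, 70 mm in diameter, 30 high. Origin: centre of its underside.

How it is judged:
By the outcome, as a careful person would: the job done as asked, in the order asked, and still so for the second after the job is handed in, with the robot touching nothing.
It also fails if it takes over 72 s, if anything falls off the work surface, if the arm or the gripper's body presses on something with over 40 N, if the wrist force passes 120 N, or if a joint passes its speed limit or range.

## Working session

There is one attempt and no reset: what is moved stays moved. The work goes in short steps, Python scripts to look and compute and a shell command to move; the robot and the scene stay as the last step left them, time stands still between calls to the robot, and variables do not carry over. Pictures are saved under pics/ and viewed, and the job is handed in when it is done.

```bash
ls; mkdir -p pics
python3 - <<'E'
from station import arm
import cv2,numpy as np
s=arm.get_state();print({k:np.round(v,3) for k,v in s.items()})
for n in("scene","top"):
    f=arm.grab_frame(n);cv2.imwrite(f"pics/{n}0.png",f["img"][:,:,::-1]);np.savez(f"{n}0.npz",**f)
    print(n,f["fx"],f["fy"],f["cx"],f["cy"],np.round(f["extrinsics"],3).tolist(),f.keys())
E
```

```text
pics
{'t': np.float64(0.0), 'q': array([-0.85 ,  0.359,  0.011, -0.   , -1.224, -0.288]), 'qd': array([ 0.001,  0.002,  0.   ,  0.   , -0.001,  0.   ]), 'joint_efforts': array([-1.0000e-03, -5.8272e+01,  2.9306e+01,  6.9970e+00,  7.0000e-03,
       -0.0000e+00]), 'eef_pos': array([ 0.283, -0.612,  0.226]), 'ee_rot': array([ 3.14 , -0.   , -2.709]), 'force': array([ 0.371, -0.221,  0.117]), 'moment': array([-0.014,  0.007,  0.02 ]), 'width': np.float64(0.087)}
scene 547.9738567868327 547.9738567868327 319.23062370763023 226.44739113771035 [[0.269, 0.963, 0.005, -0.135], [-0.495, 0.134, 0.859, 0.156], [0.826, -0.234, 0.512, -1.732], [0.0, 0.0, 0.0, 1.0]] dict_keys(['img', 'range_z', 'fx', 'fy', 'cx', 'cy', 'extrinsics'])
top 564.0058268365063 564.0058268365063 316.7407774227007 232.17323526813954 [[0.011, -1.0, 0.013, -0.016], [0.992, 0.012, 0.128, -0.556], [-0.128, 0.011, 0.992, -1.267], [0.0, 0.0, 0.0, 1.0]] dict_keys(['img', 'range_z', 'fx', 'fy', 'cx', 'cy', 'extrinsics'])
```

View pics/scene0.png

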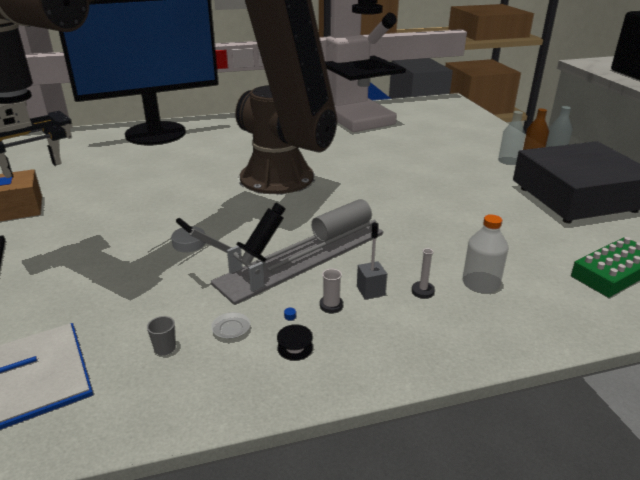

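View pics/top0.png

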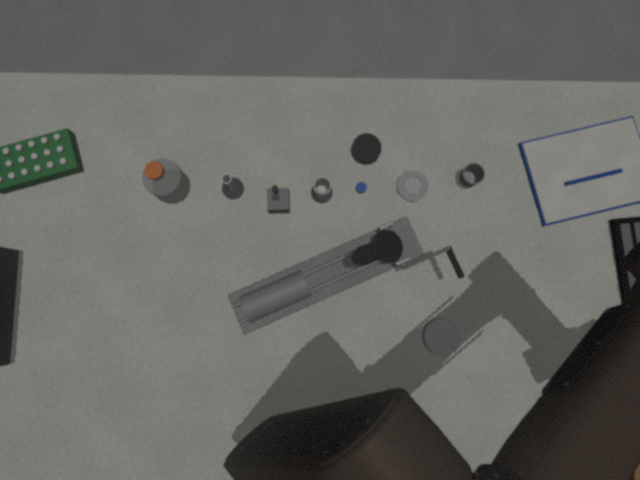

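```bash
cat > h.py <<'E'
import numpy as np,cv2
def load(n):return dict(np.load(n))
def pts(f):
    z=f["range_z"].astype(float);v,u=np.mgrid[0:480,0:640]
    P=np.stack([(u-f["cx"])/f["fx"]*z,-(v-f["cy"])/f["fy"]*z,-z],-1)
    T=np.linalg.inv(f["extrinsics"]);W=P@T[:3,:3].T+T[:3,3];W[z<=0]=np.nan;return W
def at(f,u,v,z):  # ray hit plane z
    T=np.linalg.inv(f["extrinsics"]);d=T[:3,:3]@np.array([(u-f["cx"])/f["fx"],-(v-f["cy"])/f["fy"],-1]);o=T[:3,3]
    return o+d*(z-o[2])/d[2]
def px(f,p):
    c=f["extrinsics"]@np.array([*p,1]);return f["cx"]+f["fx"]*c[0]/-c[2],f["cy"]-f["fy"]*c[1]/-c[2]
def crop(f,u0,v0,u1,v1,k,name):cv2.imwrite(name,cv2.resize(f["img"][v0:v1,u0:u1,::-1],None,fx=k,fy=k,interpolation=cv2.INTER_CUBIC))
E
python3 - <<'E'
from h import *
t=load("top0.npz");s=load("scene0.npz")
crop(t,210,160,480,350,2.9,"pics/tc.png")
crop(s,150,180,440,320,2.7,"pics/sc.png")
W=pts(t)
# top-view height classes
m=(W[...,2]>.02)&(W[...,2]<.3)
m[:, :140]=0; m[350:]=0;m[:,500:]=0
n,l,st,c=cv2.connectedComponentsWithStats(m.astype(np.uint8))
for i in range(1,n):
    if st[i,4]>15:
        w=W[l==i];print(st[i],np.round(np.nanmedian(w,0),3),np.round(w.min(0),3),np.round(w.max(0),3))
E
```

```text
[352 134  29  28 666] [ 0.761 -0.124  0.029] [ 0.728 -0.158  0.021] [ 0.795 -0.091  0.038]
[ 142  159   47   44 1541] [0.654 0.322 0.117] [0.623 0.293 0.02 ] [0.707 0.38  0.174]
[460 163  25  24 319] [ 0.699 -0.375  0.047] [ 0.669 -0.396  0.02 ] [ 0.72  -0.343  0.065]
[221 174  15  17 147] [0.662 0.192 0.091] [0.654 0.183 0.021] [0.674 0.204 0.112]
[313 177  18  22 244] [ 0.663 -0.019  0.074] [ 0.636 -0.038  0.02 ] [0.677 0.001 0.092]
[267 185  23  28 556] [0.626 0.08  0.059] [0.604 0.056 0.02 ] [0.656 0.106 0.178]
[ 232  222  232  103 4403] [ 0.457 -0.025  0.088] [ 0.345 -0.316  0.022] [0.577 0.181 0.178]
[423 318  37  32 971] [ 0.325 -0.295  0.027] [ 0.293 -0.337  0.02 ] [ 0.363 -0.254  0.036]
```

View pics/tc.png

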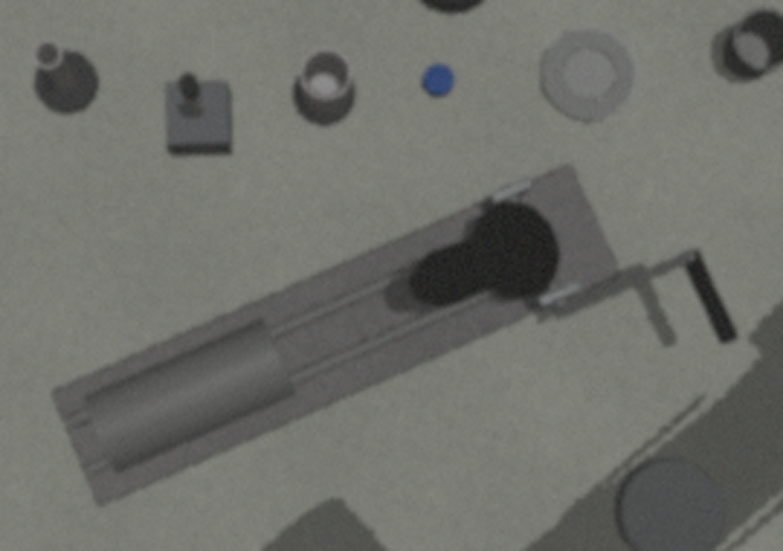

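View pics/sc.png

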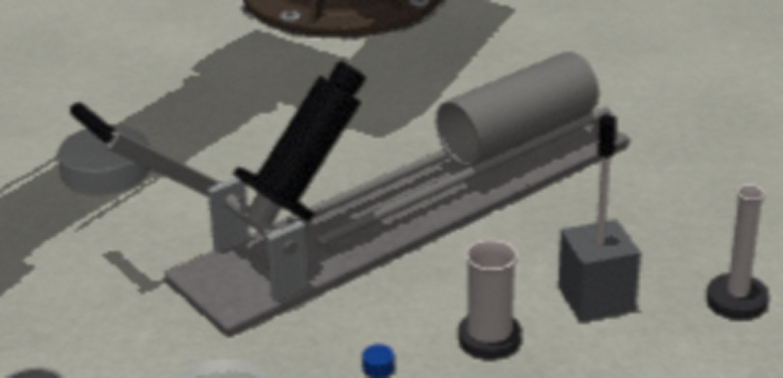

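Run:
```python
from h import *
t=load("top0.npz");W=pts(t);S=load("scene0.npz");WS=pts(S)
g=lambda x,y,z:at(t,210+(x+.5)/2.9-.5,160+(y+.5)/2.9-.5,z)
C=[g(100,505,.012),g(52,392,.012),g(573,165,.012),g(618,268,.012)]
for c in C:print(np.round(c,4))
C=np.array(C)[:,:2]
for a,b in((1,2),(0,3),(1,0),(2,3)):
    d=C[b]-C[a];print(np.linalg.norm(d),np.degrees(np.arctan2(d[1],d[0])))
print("cheeks",g(510,192,.076),g(558,295,.076))
# block/tubes
print("block top",g(199,113,.06), "nt",g(48,55,.11),"nfoot",g(66,82,.012),"rodhead",g(190,80,.178),g(188,88,.16))
# bar
for e in((692,255),(730,338),(711,297)):
    u,v=210+e[0]/2.9,160+e[1]/2.9
    p=W[int(v)-2:int(v)+3,int(u)-3:int(u)+4];print(e,np.round(np.nanmax(p[...,2]),3),np.round(p[...,2],3)[2])
```

```text
[0.3225 0.1546 0.012 ]
[0.411  0.1952 0.012 ]
[ 0.5995 -0.2233  0.012 ]
[ 0.5156 -0.2589  0.012 ]
0.45904802809749223 -65.74434097615234
0.45640509980116084 -64.96674095076337
0.09735898527818738 -155.32552053938656
0.09118374440514695 -156.98436634265687
cheeks [ 0.56756619 -0.16308125  0.076     ] [ 0.48812673 -0.19959801  0.076     ]
block top [0.62960405 0.07956382 0.06      ] nt [0.66335439 0.19193062 0.11      ] nfoot [0.66303739 0.19154426 0.012     ] rodhead [0.63118121 0.07956501 0.178     ] [0.62902431 0.08205767 0.16      ]
(692, 255) 0.154 [0.003 0.153 0.153 0.153 0.144 0.146 0.147]
(730, 338) 0.152 [ 0.145  0.145  0.148  0.151  0.151  0.151 -0.001]
(711, 297) 0.153 [ 0.146  0.148  0.148  0.15   0.149  0.145 -0.005]
```

Run:
```python
from h import *
from scipy.optimize import least_squares
t=load("top0.npz");S=load("scene0.npz")
W=np.concatenate([pts(t).reshape(-1,3),pts(S).reshape(-1,3)]);src=np.r_[np.zeros(307200),np.ones(307200)]
ok=~np.isnan(W).any(1);W=W[ok];src=src[ok]
a=np.radians(24.6);h=np.array([.528,-.1813])
def loc(W,a,h):
    d=W[:,:2]-h;return np.c_[d@[np.cos(a),np.sin(a)],d@[-np.sin(a),np.cos(a)],W[:,2]]
for which in(0,1,None):
  p=np.array([a,0.,.0])
  for it in range(5):
    hh=h+p[1]*np.array([np.cos(p[0]),np.sin(p[0])])
    L=loc(W,p[0],hh)
    m=(abs(L[:,0])<.05)&(L[:,1]>.17)&(L[:,1]<.35)&(L[:,2]>.045)&(L[:,2]<.12)
    if which is not None:m&=src==which
    r=np.hypot(L[:,0],L[:,2]-.06);m&=abs(r-.032)<.012
    Q=W[m]
    def f(p):
        L=loc(Q,p[0],h+p[1]*np.array([np.cos(p[0]),np.sin(p[0])]));return np.hypot(L[:,0],L[:,2]-.06-p[2])-.032
    p=least_squares(f,p,loss="soft_l1",f_scale=.002).x
  print(which,m.sum(),np.degrees(p[0]),p[1:],np.std(f(p)))
aa=p[0];hh=h+p[1]*np.array([np.cos(aa),np.sin(aa)])
L=loc(W,aa,hh)
# beaker extent
m=(np.hypot(L[:,0],L[:,2]-.06)<.036)&(L[:,1]>.1)&(L[:,2]>.05)
for k in(0,1):
    y=L[m&(src==k)&(L[:,2]>.078)][:,1];print("beaker y",k,np.percentile(y,[1,5,50,95,99]))
# cheeks
for k in(0,1):
  for sgn in(-1,1):
    m=(src==k)&(abs(L[:,0]*sgn-.044)<.009)&(abs(L[:,1])<.05)&(L[:,2]>.03)&(L[:,2]<.085)
    q=L[m];print("cheek",k,sgn,m.sum(),np.percentile(q,[2,50,98],axis=0).round(4).tolist())
# base
m=(abs(L[:,2]-.012)<.006)&(abs(L[:,0])<.06)
for k in(0,1):print("base",np.percentile(L[m&(src==k)&(abs(L[:,0])<.04)][:,1],[.5,2,98,99.5]),np.percentile(L[m&(src==k)&(L[:,1]<.3)&(L[:,1]>-.05)][:,0],[1,99]))
# bar
m=(L[:,0]<-.055)&(L[:,0]>-.14)&(L[:,1]<-.02)&(L[:,1]>-.15)&(L[:,2]>.1)
for k in(0,1):
  q=L[m&(src==k)];print("bar",len(q),np.percentile(q,[1,50,99],axis=0).round(4).tolist())
print(hh,aa)
```

```text
0 1775 24.325073904789754 [ 3.34702714e-05 -7.26320176e-04] 0.0019592415744737277
1 1203 25.226084998051434 [0.00641288 0.00094712] 0.0020976384201400553
None 2977 24.84011454277017 [ 3.68378024e-03 -6.11034757e-05] 0.0022651872361469506
beaker y 0 [0.21648397 0.22258424 0.29012663 0.35726527 0.36310956]
beaker y 1 [0.21557055 0.22052439 0.29989998 1.61977286 1.63981336]
cheek 0 -1 109 [[-0.0524, -0.0161, 0.0414], [-0.0452, 0.0047, 0.0736], [-0.0356, 0.0289, 0.0843]]
cheek 0 1 77 [[0.0359, -0.0162, 0.0396], [0.0401, 0.0007, 0.0728], [0.0459, 0.0156, 0.0787]]
cheek 1 -1 225 [[-0.0518, -0.018, 0.031], [-0.0416, -0.0058, 0.0603], [-0.0361, 0.0151, 0.0807]]
cheek 1 1 289 [[0.0359, -0.0179, 0.0322], [0.0462, -0.0018, 0.0588], [0.0502, 0.0194, 0.0809]]
base [-0.6659605  -0.65470451  0.38372496  0.39228615] [-0.0516385   0.04729875]
base [-0.51847111 -0.51193263  1.02962513  1.63418001] [-0.04580002  0.05225312]
bar 331 [[-0.1277, -0.0944, 0.1022], [-0.0786, -0.0828, 0.1458], [-0.0577, -0.0354, 0.1542]]
bar 248 [[-0.1259, -0.0939, 0.101], [-0.0599, -0.0851, 0.1439], [-0.0551, -0.0371, 0.1521]]
[ 0.53134297 -0.17975249] 0.4335417853438653
```

```bash
python3 -m inch '0 -.2 .17 0 0 0 0;0 -.4 .34 0 0 0 0;0 -.6 .5 0 0 0 0;0 -.8 .68 0 0 0 0;0 -.8 .68 0 0 0 0;0 -.8 .68 0 0 0 0;0 -.8 .68 0 0 0 0;0 -.8 .68 0 0 0 0;0 -.8 .68 0 0 0 0;0 -.8 .68 0 0 0 0'
cat >> h.py <<'E'
def shot(arm,name):
    s=arm.get_state();f=arm.grab_frame("wrist")
    from scipy.spatial.transform import Rotation as R
    T=np.eye(4);T[:3,:3]=R.from_euler("xyz",s["ee_rot"]).as_matrix();T[:3,3]=s["eef_pos"]
    f["extrinsics"]=np.linalg.inv(T@f["tool_from_camera"])
    np.savez(name+".npz",**f);cv2.imwrite("pics/"+name+".png",f["img"][:,:,::-1]);return f,s
A=.43354;H=np.array([.53134,-.17975])
def loc(W,a=A,h=H):
    W=np.atleast_2d(W);d=W[:,:2]-h;return np.c_[d@[np.cos(a),np.sin(a)],d@[-np.sin(a),np.cos(a)],W[:,2]]
def st(s):
    print("t",round(float(s["t"]),2),"stand",loc(s["eef_pos"]).round(4),"pos",np.round(s["eef_pos"],4),"rot",np.round(s["ee_rot"],4),"F",np.round(s["force"],1),"w",round(float(s["width"]),4))
E
python3 - <<'E'
from station import arm
from h import *
f,s=shot(arm,"w1");st(s);print(f["tool_from_camera"].round(3),f["fx"])
E
```

```text
t: 1.1
eef_pos: [0.415, -0.3275, 0.2263]
ee_rot: [3.141, -0.0, -2.71]
force: [0.2, -0.2, -0.5]
width: 0.0874
t 1.1 stand [[-0.1677 -0.0852  0.2263]] pos [ 0.415  -0.3275  0.2263] rot [ 3.1412e+00 -4.0000e-04 -2.7095e+00] F [ 0.2 -0.2 -0.5] w 0.0874
[[-0.001  0.951  0.311  0.085]
 [ 1.     0.001  0.    -0.   ]
 [-0.     0.311 -0.951 -0.158]
 [ 0.     0.     0.     1.   ]] 380.1845198526426
```

View pics/w1.png

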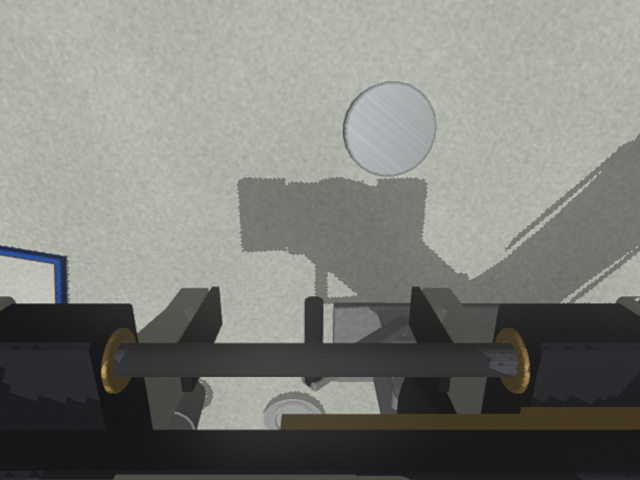

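Run:
```python
from h import *
f=load("w1.npz");W=pts(f)
for v in(300,310,320,330,365,372):
    r=W[v,300:330];L=loc(r);m=(L[:,2]>.1)&(L[:,2]<.2)
    print(v,m.sum(),L[m].min(0).round(4) if m.any() else 0,L[m].max(0).round(4)if m.any() else 0)
```

```text
300 19 [-0.1291 -0.0928  0.1439] [-0.1279 -0.0801  0.1463]
310 19 [-0.1235 -0.0928  0.1455] [-0.1209 -0.0801  0.1503]
320 19 [-0.1162 -0.0929  0.1456] [-0.113  -0.0801  0.1511]
330 19 [-0.1077 -0.093   0.1454] [-0.1047 -0.0801  0.1503]
365 0 0 0
372 0 0 0
```

```bash
python3 -m inch '0 -.12 -.004 .05 0 0 0;0 -.237 -.004 .1 0 0 0;0 -.237 -.004 .2 0 0 0;0 -.237 -.004 .3 0 0 0;0 -.237 -.004 .337 0 0 0;0 -.237 -.004 .337 0 0 0;.9 -.237 -.004 .337 0 0 0;.9 -.237 -.004 .337 0 0 0;.9 -.237 -.004 .337 0 0 0;.9 -.237 -.004 .337 0 0 0;.9 -.237 -.004 .337 0 0 0;.9 -.237 -.004 .337 0 0 0' 25
python3 - <<'E'
from station import arm
from h import *
st(arm.get_state())
# arc targets, shares of 0.3
t0=.80
for t in(.7,.6,.5,.4,.3,.2,.1,0,-.02):
    dy=.12*(np.sin(t0)-np.sin(t));dz=.12*(np.cos(t)-np.cos(t0));print(t,round(dy/.3,3),round(-dz/.3,3))
E
```

```text
t: 2.35
eef_pos: [0.4805, -0.2982, 0.1258]
ee_rot: [-3.141, 0.0, -2.709]
force: [0.1, 0.2, 0.1]
width: 0.0452
t 2.35 stand [[-0.0958 -0.0861  0.1258]] pos [ 0.4805 -0.2982  0.1258] rot [-3.1413e+00  4.0000e-04 -2.7087e+00] F [0.1 0.2 0.1] w 0.0452
0.7 0.029 -0.027
0.6 0.061 -0.051
0.5 0.095 -0.072
0.4 0.131 -0.09
0.3 0.169 -0.103
0.2 0.207 -0.113
0.1 0.247 -0.119
0 0.287 -0.121
-0.02 0.295 -0.121
```

```bash
python3 -m inch '1 0 0 0 0 0 0;1 0 0 0 0 0 0;1 0 0 0 0 0 0;1 0 0 0 0 0 0;1 0 0 0 0 0 0;1 0 0 0 0 0 0' 30
python3 -m inch '1 0 0 0 0 0 0;1 0 0 0 0 0 0' 30
```

```text
t: 2.95
eef_pos: [0.4806, -0.2985, 0.1256]
ee_rot: [-3.141, 0.0, -2.709]
force: [0.8, -3.5, -0.7]
width: 0.0131
t: 3.15
eef_pos: [0.4806, -0.2985, 0.1256]
ee_rot: [-3.141, 0.0, -2.709]
force: [0.3, -4.1, -0.2]
width: 0.0127
```

```bash
python3 -m inch '1 0 .029 -.027 0 0 0;1 0 .061 -.051 0 0 0;1 0 .095 -.072 0 0 0;1 0 .131 -.09 0 0 0;1 0 .169 -.103 0 0 0;1 0 .207 -.113 0 0 0;1 0 .247 -.119 0 0 0;1 0 .287 -.121 0 0 0;1 0 .295 -.121 0 0 0;1 0 .295 -.121 0 0 0'
python3 - <<'E'
from station import arm
from h import *
st(arm.get_state())
f,s=shot(arm,"w2");t=arm.grab_frame("top");np.savez("top1.npz",**t);crop(t,210,160,480,350,2.9,"pics/tc1.png")
t=arm.grab_frame("scene");np.savez("scene1.npz",**t);crop(t,150,150,440,320,2.7,"pics/sc1.png")
E
```

```text
t: 4.15
eef_pos: [0.4453, -0.2195, 0.1641]
ee_rot: [-3.136, 0.003, -2.707]
force: [2.0, -10.9, 6.7]
width: 0.0126
t 4.15 stand [[-0.0948  0.      0.1641]] pos [ 0.4453 -0.2195  0.1641] rot [-3.1359e+00  2.7000e-03 -2.7070e+00] F [  2.  -10.9   6.7] w 0.0126
```

View pics/sc1.png

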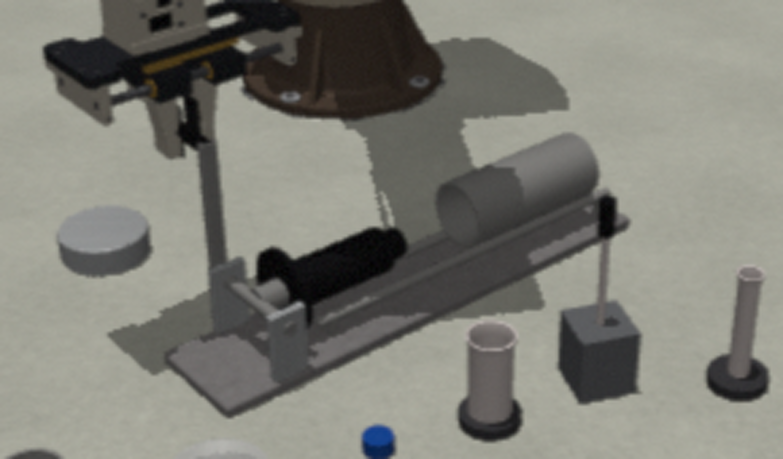

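```bash
python3 -m inch '1 0 .01 0 0 0 0;1 0 .02 0 0 0 0;1 0 .02 0 0 0 0'
python3 - <<'E'
from station import arm
from h import *
st(arm.get_state())
E
```

```text
t: 4.6
eef_pos: [0.4452, -0.2188, 0.1645]
ee_rot: [-3.128, 0.003, -2.706]
force: [13.6, -45.5, -10.1]
width: 0.0136
t 4.6 stand [[-0.0946  0.0007  0.1645]] pos [ 0.4452 -0.2188  0.1645] rot [-3.1279e+00  2.6000e-03 -2.7065e+00] F [ 13.6 -45.5 -10.1] w 0.0136
```

```bash
python3 -m inch '1 0 -.023 0 0 0 0;1 0 -.023 0 0 0 0;.4 0 -.023 0 0 0 0;.4 0 -.023 0 0 0 0;.4 0 -.023 0 0 0 0;.4 0 -.023 0 0 0 0;.4 0 -.023 -.1 0 0 0;.4 0 -.023 -.2 0 0 0;.4 0 -.023 -.3 0 0 0;.4 -.1 .1 -.3 0 0 0;.4 -.2 .23 -.3 0 0 0;.4 -.2 .23 -.3 0 0 0'
python3 - <<'E'
from station import arm
from h import *
st(arm.get_state())
t=arm.grab_frame("top");np.savez("top2.npz",**t);crop(t,210,160,480,350,2.9,"pics/tc2.png")
t=arm.grab_frame("scene");np.savez("scene2.npz",**t);crop(t,150,150,440,320,2.7,"pics/sc2.png")
W=np.concatenate([pts(load("scene2.npz")).reshape(-1,3)]);W=W[~np.isnan(W).any(1)]
L=loc(W)
for lo,hi in((.04,.06),(.06,.08),(.08,.1),(.1,.12),(.12,.14)):
    m=(abs(L[:,0])<.03)&(L[:,1]>lo)&(L[:,1]<hi)&(L[:,2]>.06)&(L[:,2]<.15);print(lo,m.sum(),np.percentile(L[m][:,2],98) if m.any() else 0)
E
```

```text
t: 5.8
eef_pos: [0.4673, -0.1205, 0.2519]
ee_rot: [3.141, 0.001, -2.705]
force: [0.4, -0.0, 0.0]
width: 0.0523
t 5.8 stand [[-0.0333  0.0806  0.2519]] pos [ 0.4673 -0.1205  0.2519] rot [ 3.1411e+00  1.2000e-03 -2.7046e+00] F [ 0.4 -0.   0. ] w 0.0523
0.04 116 0.08296934994929708
0.06 115 0.08272688623897691
0.08 112 0.08289428632562018
0.1 117 0.08291711930793345
0.12 69 0.08256411757229265
```

View pics/sc2.png

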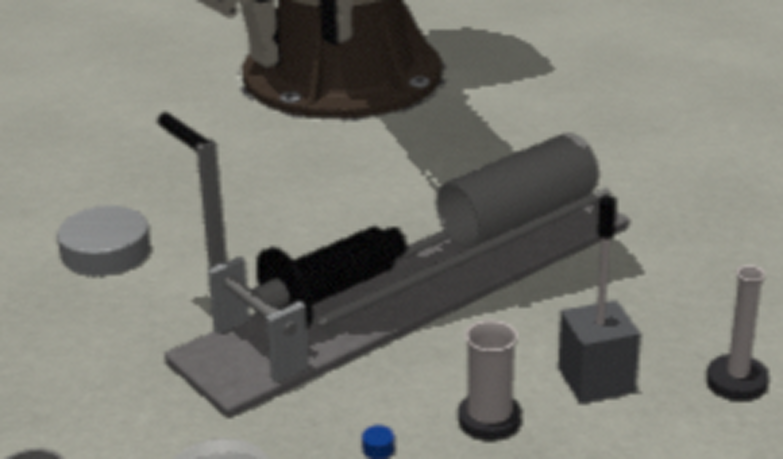

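```bash
python3 -m inch '1 -.03 .15 0 0 0 0;1 -.06 .3 0 0 0 0;1 -.1 .45 0 0 0 0;1 -.1 .6 0 0 0 0;1 -.1 .75 0 0 0 0;1 -.1 .9 0 0 0 0;1 -.1 1 0 0 0 0;1 -.1 1 0 0 0 0;1 -.1 1 0 0 0 0;1 -.1 1 0 0 0 0' 30
python3 - <<'E'
from station import arm
from h import *
f,s=shot(arm,"w3");st(s)
E
```

```text
t: 6.9
eef_pos: [0.368, 0.1593, 0.2516]
ee_rot: [-3.141, -0.001, -2.71]
force: [-0.1, -0.5, -0.0]
width: 0.0007
t 6.9 stand [[-0.0058  0.3763  0.2516]] pos [0.368  0.1593 0.2516] rot [-3.1412e+00 -5.0000e-04 -2.7100e+00] F [-0.1 -0.5 -0. ] w 0.0007
```

View pics/w3.png

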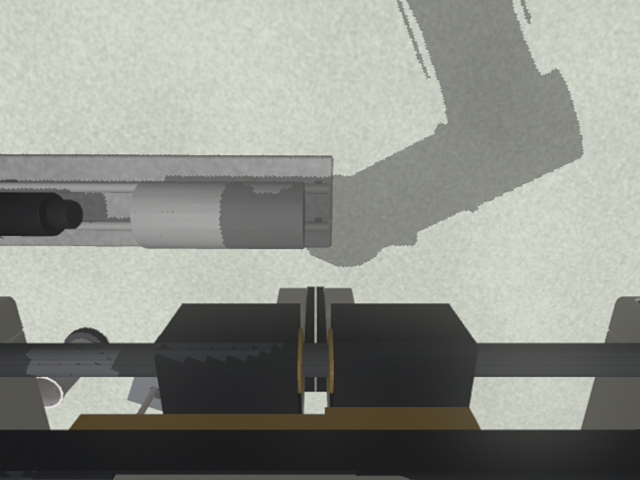

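Run:
```python
from h import *
f=load("w3.npz");W=pts(f)
P=W[150:260,100:340].reshape(-1,3);P=P[~np.isnan(P).any(1)];L=loc(P);m=(L[:,2]>.05)&(L[:,2]<.11)&(L[:,1]>.2)
q=L[m];print(np.percentile(q,[1,50,99],axis=0).round(4))
for a in(.24,.34):
    k=q[abs(q[:,1]-a)<.015];print(a,k[:,0].min(),k[:,0].max(),k[:,2].max(), np.polyfit(k[:,0],k[:,2],2))
```

```text
[[-0.0318  0.2175  0.0617]
 [-0.0081  0.2911  0.0882]
 [ 0.0289  0.3651  0.0934]]
0.24 -0.0324880050181747 0.0302256303216929 0.09419542666036679 [-2.34507130e+01 -7.63722122e-03  9.33287132e-02]
0.34 -0.0316491380963441 0.029500022651052515 0.09495826394586004 [-23.51232431   0.03526519   0.09334088]
```

```bash
python3 -m inch '1 -.016 .08 0 0 0 0;1 -.016 .08 .1 0 0 0;1 -.016 .08 .25 0 0 0;1 -.016 .08 .4 0 0 0;1 -.016 .08 .55 0 0 0;1 -.016 .08 .65 0 0 0;1 -.016 .08 .69 0 0 0;1 -.016 .08 .69 0 0 0;1 -.016 .08 .69 0 0 0'
python3 - <<'E'
from station import arm
from h import *
st(arm.get_state());t=arm.grab_frame("scene");crop(t,150,130,440,320,2.7,"pics/sc3.png")
E
```

```text
t: 7.85
eef_pos: [0.3626, 0.1836, 0.045]
ee_rot: [-3.141, -0.0, -2.71]
force: [0.8, -0.1, 0.1]
width: 0.0004
t 7.85 stand [[-0.0005  0.4006  0.045 ]] pos [0.3626 0.1836 0.045 ] rot [-3.1411e+00 -4.0000e-04 -2.7101e+00] F [ 0.8 -0.1  0.1] w 0.0004
```

View pics/sc3.png

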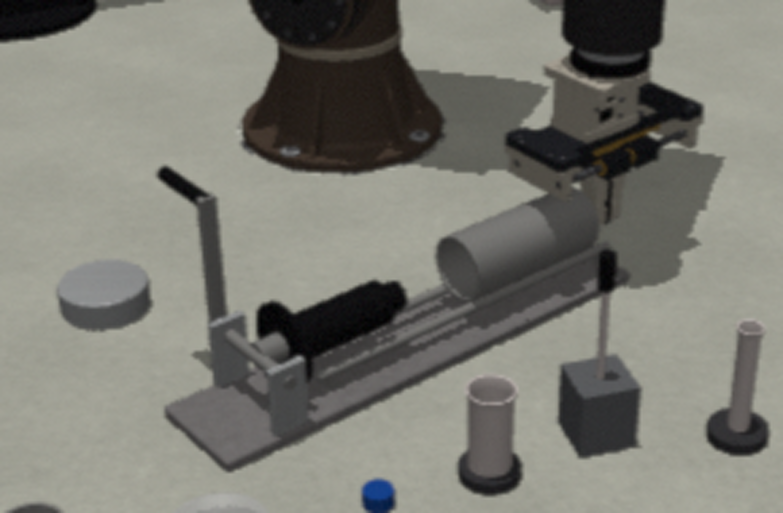

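```bash
python3 -m inch '1 0 -.03 0 0 0 0;1 0 -.07 0 0 0 0;1 0 -.12 0 0 0 0;1 0 -.17 0 0 0 0;1 0 -.22 0 0 0 0;1 0 -.27 0 0 0 0;1 0 -.32 0 0 0 0;1 0 -.37 0 0 0 0;1 0 -.42 0 0 0 0;1 0 -.46 0 0 0 0;1 0 -.49 0 0 0 0;1 0 -.51 0 0 0 0'
python3 - <<'E'
from station import arm
from h import *
st(arm.get_state());t=arm.grab_frame("scene");crop(t,150,130,440,320,2.7,"pics/sc4.png")
E
```

```text
t: 9.1
eef_pos: [0.4268, 0.0446, 0.0453]
ee_rot: [3.141, 0.001, -2.71]
force: [-3.3, 4.6, 7.3]
width: 0.0007
t 9.1 stand [[-0.0006  0.2475  0.0453]] pos [0.4268 0.0446 0.0453] rot [ 3.1413e+00  1.4000e-03 -2.7096e+00] F [-3.3  4.6  7.3] w 0.0007
```

View pics/sc4.png

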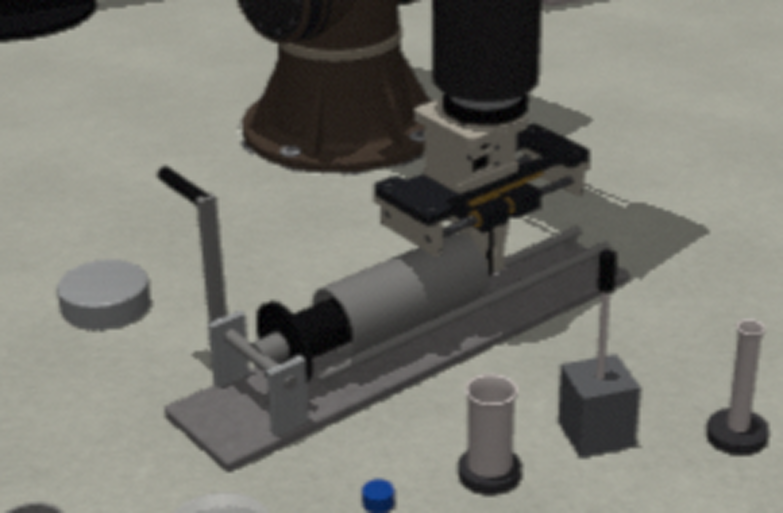

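```bash
python3 -m inch '1 0 -.02 0 0 0 0;1 0 -.04 0 0 0 0;1 0 -.06 0 0 0 0;1 0 -.08 0 0 0 0;1 0 -.1 0 0 0 0;1 0 -.12 0 0 0 0;1 0 -.135 0 0 0 0;1 0 -.15 0 0 0 0;1 0 -.15 0 0 0 0'
python3 - <<'E'
from station import arm
from h import *
st(arm.get_state());t=arm.grab_frame("scene");crop(t,220,200,340,290,6.5,"pics/sc5.png")
E
```

```text
t: 10.05
eef_pos: [0.4452, 0.0039, 0.0446]
ee_rot: [-3.141, -0.0, -2.709]
force: [-0.2, -0.5, -0.7]
width: 0.0002
t 10.05 stand [[-0.0011  0.2028  0.0446]] pos [0.4452 0.0039 0.0446] rot [-3.1415e+00 -4.0000e-04 -2.7092e+00] F [-0.2 -0.5 -0.7] w 0.0002
```

View pics/sc5.png

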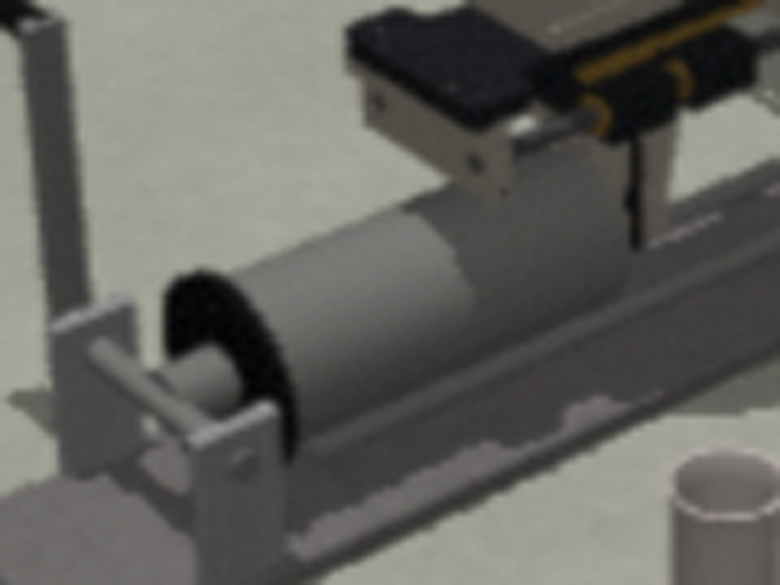

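```bash
for i in 1 2; do python3 -m inch '1 0 -.007 0 0 0 0;1 0 -.013 0 0 0 0;1 0 -.013 0 0 0 0'|grep -E "eef_pos|force"; done
```

```text
eef_pos: [0.4463, 0.0015, 0.0446]
force: [-5.0, 8.0, 3.1]
eef_pos: [0.4466, 0.0009, 0.0445]
force: [-22.7, 38.0, 12.9]
```

```bash
python3 -m inch '1 0 .04 0 0 0 0;1 0 .08 0 0 0 0;1 0 .15 -.1 0 0 0;1 0 .15 -.25 0 0 0;1 0 .15 -.4 0 0 0;1 0 .15 -.55 0 0 0;1 0 .15 -.7 0 0 0;0 0 0 -.75 0 0 0;0 0 -.15 -.75 0 0 0;0 0 -.15 -.75 0 0 0'
python3 - <<'E'
from station import arm
from h import *
f,s=shot(arm,"w4");st(s)
t=arm.grab_frame("scene");np.savez("scene4.npz",**t);crop(t,220,200,340,290,6.5,"pics/sc6.png")
t=arm.grab_frame("top");np.savez("top4.npz",**t)
E
```

```text
t: 11.7
eef_pos: [0.4684, -0.0469, 0.27]
ee_rot: [-3.141, 0.0, -2.712]
force: [-1.1, 0.4, -2.3]
width: 0.0191
t 11.7 stand [[-0.0013  0.147   0.27  ]] pos [ 0.4684 -0.0469  0.27  ] rot [-3.1406e+00  1.0000e-04 -2.7124e+00] F [-1.1  0.4 -2.3] w 0.0191
```

View pics/w4.png

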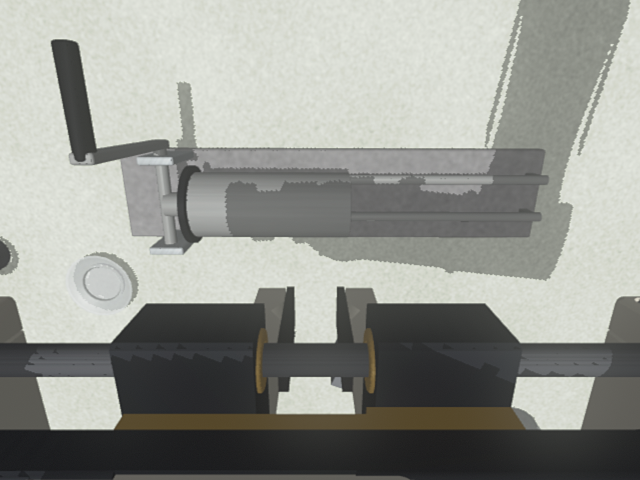

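View pics/sc6.png

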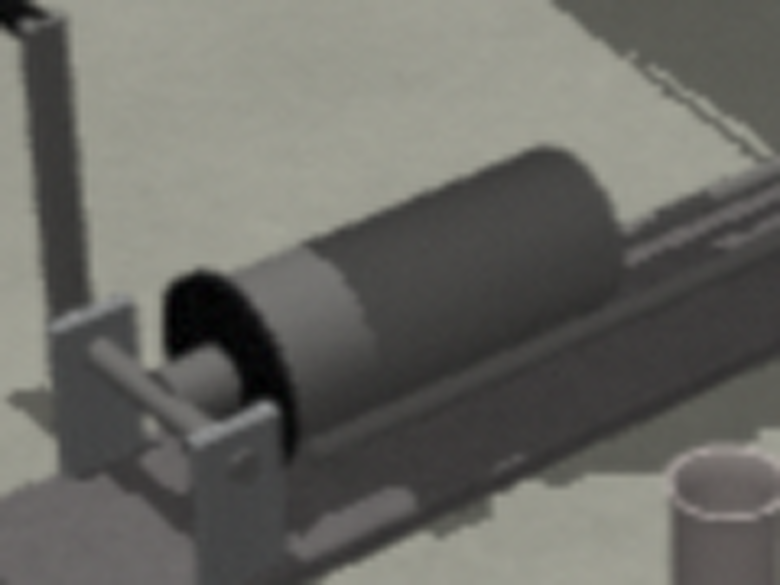

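```bash
python3 -m inch '0 .08 -.12 0 0 0 0;0 .16 -.24 0 0 0 0;0 .24 -.36 0 0 0 0;0 .315 -.49 0 0 0 0;0 .315 -.49 0 0 0 0;0 .315 -.49 0 0 0 0;0 .315 -.49 0 0 0 0;0 .315 -.49 0 0 0 0'
python3 - <<'E'
from station import arm
from h import *
f,s=shot(arm,"w5");st(s)
W=pts(f);P=W.reshape(-1,3);P=P[~np.isnan(P).any(1)];L=loc(P)
m=(L[:,0]<-.065)&(L[:,0]>-.14)&(abs(L[:,1])<.03)&(L[:,2]>.15)&(L[:,2]<.2);print(m.sum(),np.percentile(L[m],[1,50,99],axis=0).round(4))
W=pts(load("w4.npz"))[150:250,150:400].reshape(-1,3);W=W[~np.isnan(W).any(1)];L=loc(W)
m=(abs(L[:,0])<.025)&(L[:,2]>.07)&(L[:,2]<.11)&(L[:,1]>.02);print(np.percentile(L[m][:,1],[1,99,99.9]))
for t in np.arange(.1,1.65,.1):print(round(t,2),round(-.12*np.sin(t)/.3,3),round(.12*(1-np.cos(t))/.3,3),end=' | ')
E
```

```text
t: 12.65
eef_pos: [0.4434, -0.2153, 0.2698]
ee_rot: [-3.142, 0.0, -2.707]
force: [-0.0, -0.3, 0.2]
width: 0.0869
t 12.65 stand [[-0.0947  0.0047  0.2698]] pos [ 0.4434 -0.2153  0.2698] rot [-3.1416e+00  2.0000e-04 -2.7066e+00] F [-0.  -0.3  0.2] w 0.0869
1839 [[-0.1279 -0.0073  0.1796]
 [-0.0994 -0.0004  0.1858]
 [-0.0658  0.0063  0.1881]]
[0.02452146 0.17760955 0.17915388]
0.1 -0.04 0.002 | 0.2 -0.079 0.008 | 0.3 -0.118 0.018 | 0.4 -0.156 0.032 | 0.5 -0.192 0.049 | 0.6 -0.226 0.07 | 0.7 -0.258 0.094 | 0.8 -0.287 0.121 | 0.9 -0.313 0.151 | 1.0 -0.337 0.184 | 1.1 -0.356 0.219 | 1.2 -0.373 0.255 | 1.3 -0.385 0.293 | 1.4 -0.394 0.332 | 1.5 -0.399 0.372 | 1.6 -0.4 0.412 |
```

View pics/w5.png

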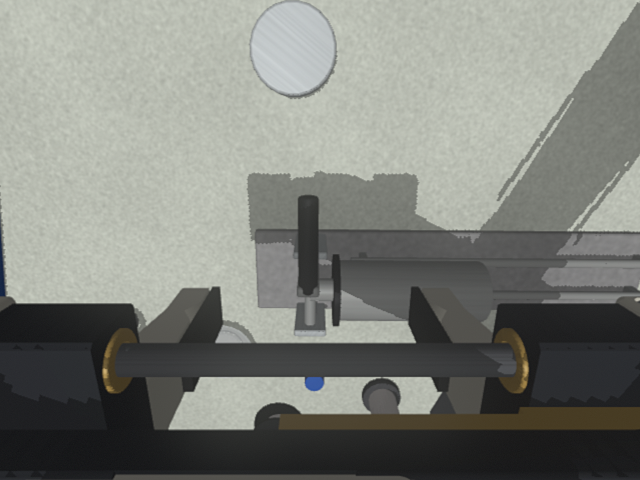

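```bash
python3 -m inch '0 0 -.016 .1 0 0 0;0 0 -.016 .2 0 0 0;0 0 -.016 .3 0 0 0;0 0 -.016 .363 0 0 0;0 0 -.016 .363 0 0 0;1 0 -.016 .363 0 0 0;1 0 -.016 .363 0 0 0;1 0 -.016 .363 0 0 0;1 0 -.016 .363 0 0 0;1 0 -.016 .363 0 0 0;1 0 -.016 .363 0 0 0;1 0 -.016 .363 0 0 0' 45
python3 -m inch '1 0 0 0 0 0 0;1 0 0 0 0 0 0;1 0 0 0 0 0 0;1 0 0 0 0 0 0;1 0 0 0 0 0 0' 45
python3 - <<'E'
from station import arm
from h import *
st(arm.get_state())
E
```

```text
t: 13.9
eef_pos: [0.4451, -0.221, 0.1609]
ee_rot: [-3.142, 0.0, -2.709]
force: [0.1, -1.0, -0.4]
width: 0.0375
t: 14.4
eef_pos: [0.445, -0.2207, 0.1608]
ee_rot: [3.141, -0.0, -2.709]
force: [0.1, 2.3, 1.9]
width: 0.0129
t 14.4 stand [[-0.0956 -0.0009  0.1608]] pos [ 0.445  -0.2207  0.1608] rot [ 3.1411e+00 -1.0000e-04 -2.7089e+00] F [0.1 2.3 1.9] w 0.0129
```

```bash
python3 -m inch '1 0 -.02 .001 0 0 0;1 0 -.06 .004 0 0 0;1 0 -.1 .013 0 0 0;1 0 -.137 .025 0 0 0;1 0 -.174 .04 0 0 0;1 0 -.209 .059 0 0 0;1 0 -.242 .082 0 0 0;1 0 -.273 .107 0 0 0;1 0 -.3 .136 0 0 0;1 0 -.32 .16 0 0 0;1 0 -.337 .184 0 0 0;1 0 -.337 .184 0 0 0'
python3 - <<'E'
from station import arm
from h import *
st(arm.get_state());t=arm.grab_frame("scene");crop(t,150,110,440,320,2.7,"pics/sc7.png")
E
```

```text
t: 15.6
eef_pos: [0.4859, -0.3125, 0.1042]
ee_rot: [3.139, -0.003, -2.71]
force: [-3.5, 1.8, -2.8]
width: 0.0127
t 15.6 stand [[-0.097  -0.1014  0.1042]] pos [ 0.4859 -0.3125  0.1042] rot [ 3.1387e+00 -2.9000e-03 -2.7095e+00] F [-3.5  1.8 -2.8] w 0.0127
```

View pics/sc7.png

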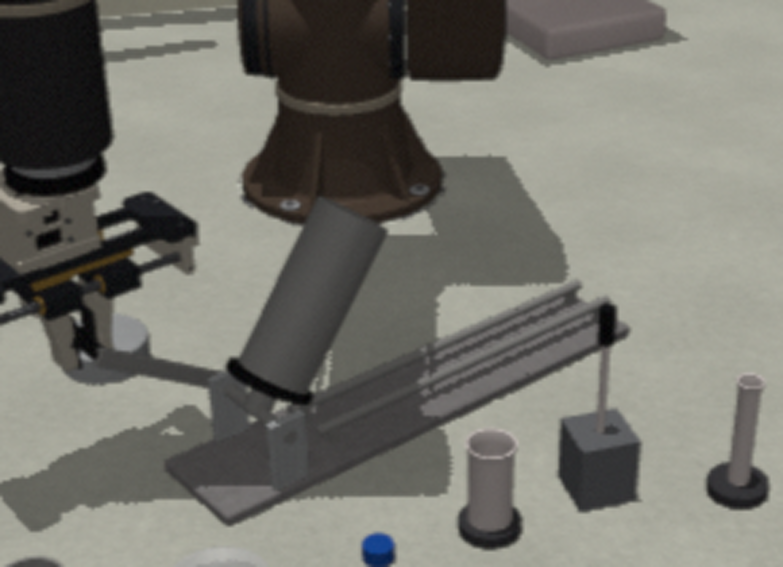

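```bash
python3 -m inch '1 0 -.01 .017 0 0 0;1 0 -.019 .035 0 0 0;1 0 -.028 .053 0 0 0;1 0 -.036 .071 0 0 0;1 0 -.042 .09 0 0 0;1 0 -.048 .109 0 0 0;1 0 -.053 .128 0 0 0;1 0 -.057 .148 0 0 0;1 0 -.06 .168 0 0 0;1 0 -.062 .188 0 0 0;1 0 -.063 .205 0 0 0;1 0 -.063 .216 0 0 0'
python3 -m inch '1 0 0 .01 0 0 0;1 0 0 .02 0 0 0;1 0 0 .02 0 0 0'
python3 - <<'E'
from station import arm
from h import *
st(arm.get_state());t=arm.grab_frame("scene");crop(t,150,110,440,320,2.7,"pics/sc8.png")
E
```

```text
t: 16.85
eef_pos: [0.4938, -0.3296, 0.0411]
ee_rot: [3.14, -0.002, -2.709]
force: [-6.5, 3.6, 9.3]
width: 0.0128
t: 17.15
eef_pos: [0.494, -0.3297, 0.0367]
ee_rot: [3.141, -0.002, -2.708]
force: [-10.7, 6.0, 19.6]
width: 0.0124
t 17.15 stand [[-0.0969 -0.1203  0.0367]] pos [ 0.494  -0.3297  0.0367] rot [ 3.1407e+00 -2.0000e-03 -2.7083e+00] F [-10.7   6.   19.6] w 0.0124
```

View pics/sc8.png

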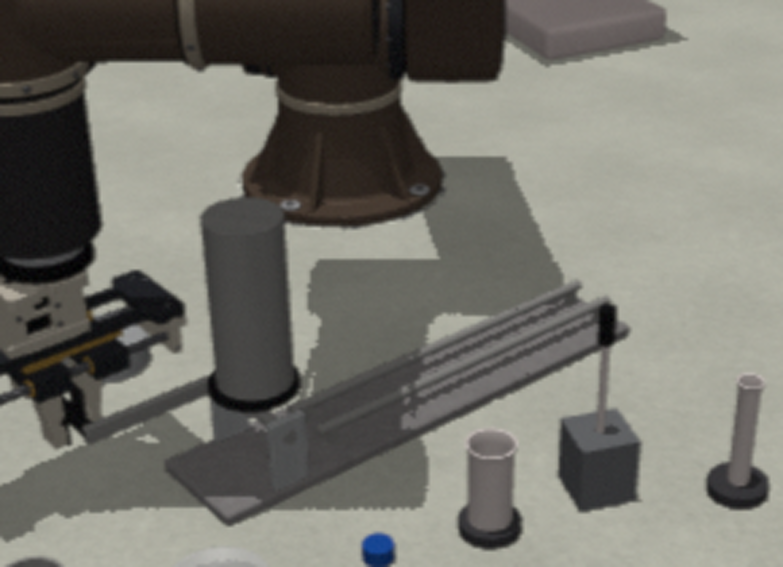

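```bash
python3 -m inch '1 0 0 .01 0 0 0;1 0 0 .015 0 0 0;1 0 0 .015 0 0 0' 60
python3 - <<'E'
from station import arm
from h import *
st(arm.get_state());t=arm.grab_frame("scene");crop(t,150,110,440,320,2.7,"pics/sc9.png");np.savez("scene9.npz",**t)
W=pts(t).reshape(-1,3);W=W[~np.isnan(W).any(1)];L=loc(W)
m=(abs(L[:,0])<.04)&(abs(L[:,1])<.1)&(L[:,2]>.1)&(L[:,2]<.225);q=L[m]
for lo in np.arange(.1,.22,.02):
    k=q[abs(q[:,2]-lo-.01)<.01]
    from scipy.optimize import least_squares
    r=least_squares(lambda p:np.hypot(k[:,0]-p[0],k[:,1]-p[1])-.032,[0,0],loss="soft_l1",f_scale=.002);print(round(lo+.01,2),len(k),r.x.round(4))
E
```

```text
t: 17.5
eef_pos: [0.4942, -0.3297, 0.0361]
ee_rot: [-3.141, -0.001, -2.707]
force: [-20.8, 16.9, 54.3]
width: 0.0122
t 17.5 stand [[-0.0967 -0.1205  0.0361]] pos [ 0.4942 -0.3297  0.0361] rot [-3.1409e+00 -1.2000e-03 -2.7071e+00] F [-20.8  16.9  54.3] w 0.0122
0.11 231 [-0.0017  0.001 ]
0.13 238 [-0.0017  0.0011]
0.15 245 [-0.0017  0.0012]
0.17 238 [-0.0016  0.0011]
0.19 262 [-0.0018  0.0008]
0.21 259 [-0.0017  0.0005]
```

```bash
python3 -m inch '1 0 .005 -.012 0 0 0;1 0 .01 -.022 0 0 0;1 0 .01 -.022 0 0 0' 
python3 -m inch '.4 0 0 0 0 0 0;.4 0 0 0 0 0 0;.4 0 0 0 0 0 0;.4 0 0 0 0 0 0;.4 0 0 -.08 0 0 0;.4 0 0 -.2 0 0 0;.4 .1 0 -.35 0 0 0;.4 .2 0 -.5 0 0 0;.4 .2 0 -.65 0 0 0;.4 .2 0 -.8 0 0 0;.4 .2 0 -.9 0 0 0;.4 .2 0 -.9 0 0 0' 10
python3 - <<'E'
from station import arm
from h import *
st(arm.get_state());t=arm.grab_frame("scene");crop(t,150,110,440,320,2.7,"pics/sc10.png");np.savez("scene10.npz",**t)
t2=arm.grab_frame("top");np.savez("top10.npz",**t2)
for t in(t,t2):
  W=pts(t).reshape(-1,3);W=W[~np.isnan(W).any(1)];L=loc(W)
  m=(abs(L[:,0])<.04)&(abs(L[:,1])<.1)&(L[:,2]>.1)&(L[:,2]<.3);print(np.percentile(L[m][:,2],[50,99]))
  m=(L[:,0]<-.065)&(L[:,0]>-.128)&(abs(L[:,1]+.12)<.04)&(L[:,2]>.03)&(L[:,2]<.1);print(m.sum(),np.percentile(L[m],[2,50,98],axis=0).round(4) if m.any() else'')
E
```

```text
t: 17.85
eef_pos: [0.4939, -0.3295, 0.0388]
ee_rot: [-3.138, -0.001, -2.708]
force: [-6.2, -10.2, 7.7]
width: 0.0126
t: 19.05
eef_pos: [0.4415, -0.3535, 0.3124]
ee_rot: [-3.134, 0.005, -2.708]
force: [-0.1, -0.3, -0.8]
width: 0.0528
t 19.05 stand [[-0.1545 -0.1199  0.3124]] pos [ 0.4415 -0.3535  0.3124] rot [-3.1344  0.0054 -2.7083] F [-0.1 -0.3 -0.8] w 0.0528
[0.18650445 0.24183439]
114 [[-0.1253 -0.1266  0.0597]
 [-0.0962 -0.1228  0.0671]
 [-0.0666 -0.1136  0.0708]]
[0.23646466 0.24289881]
0
```

View pics/sc10.png

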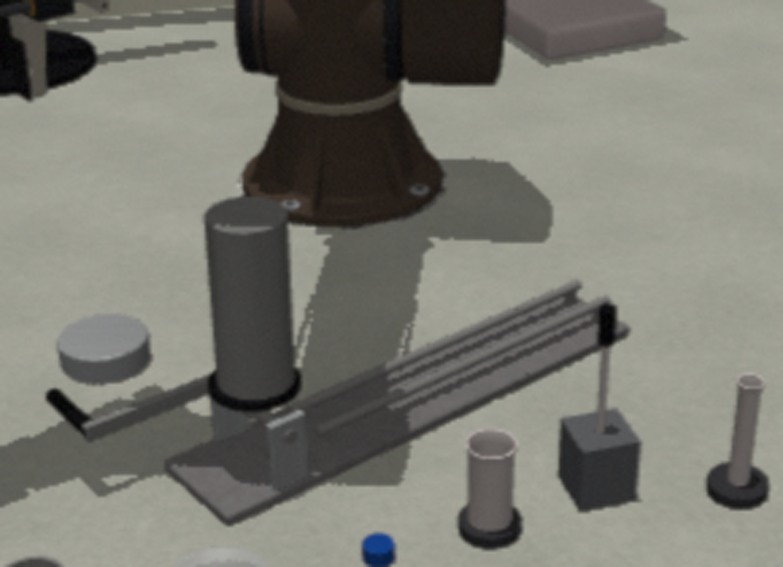

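```bash
python3 -m inch '1 -.19 0 0 0 0 0;1 -.19 0 .1 0 0 0;1 -.19 0 .25 0 0 0;1 -.19 0 .4 0 0 0;1 -.19 0 .55 0 0 0;1 -.19 0 .68 0 0 0;1 -.19 0 .76 0 0 0;1 -.19 0 .79 0 0 0;1 -.19 0 .79 0 0 0' 10
for i in 1 2; do python3 -m inch '1 0 0 .01 0 0 0;1 0 0 .02 0 0 0;1 0 0 .02 0 0 0'; done
```

```text
t: 20.05
eef_pos: [0.4898, -0.328, 0.0684]
ee_rot: [3.139, -0.004, -2.708]
force: [-0.2, -0.6, 1.5]
width: 0.0007
t: 20.35
eef_pos: [0.4917, -0.3285, 0.0666]
ee_rot: [-3.14, 0.0, -2.708]
force: [-7.0, 6.3, 21.1]
width: 0.0008
t: 20.65
eef_pos: [0.4921, -0.3288, 0.0656]
ee_rot: [-3.138, 0.001, -2.706]
force: [-18.4, 17.2, 62.3]
width: 0.0005
```

```bash
python3 -m inch '1 0 0 -.03 0 0 0;1 0 0 -.08 0 0 0;1 .05 0 -.2 0 0 0;.4 .2 0 -.35 0 0 0;.4 .2 0 -.5 0 0 0;.4 .2 0 -.65 0 0 0;.4 .2 0 -.8 0 0 0;.4 .2 0 -.85 0 0 0;.4 .2 0 -.85 0 0 0;.4 .2 0 -.85 0 0 0' 10
python3 - <<'E'
from station import arm
from h import *
st(arm.get_state());t=arm.grab_frame("scene");crop(t,150,110,440,320,2.7,"pics/sc11.png");np.savez("scene11.npz",**t)
def fit(t):
  W=pts(t).reshape(-1,3);W=W[~np.isnan(W).any(1)];L=loc(W)
  m=(L[:,0]<-.065)&(L[:,0]>-.128)&(abs(L[:,1]+.12)<.04)&(L[:,2]>.03)&(L[:,2]<.1);print(m.sum(),np.percentile(L[m],[2,50,98],axis=0).round(4))
  m=(abs(L[:,0])<.04)&(abs(L[:,1])<.1)&(L[:,2]>.1)&(L[:,2]<.225);q=L[m]
  from scipy.optimize import least_squares
  r=least_squares(lambda p:np.hypot(q[:,0]-p[0]-p[2]*(q[:,2]-.16),q[:,1]-p[1]-p[3]*(q[:,2]-.16))-.032,[0,0,0,0],loss="soft_l1",f_scale=.002);print(r.x.round(4))
for n in("scene9.npz","scene10.npz"):fit(load(n))
fit(t)
E
```

```text
t: 21.65
eef_pos: [0.4368, -0.3533, 0.3128]
ee_rot: [3.141, 0.001, -2.709]
force: [-0.6, 0.3, 0.2]
width: 0.0496
t 21.65 stand [[-0.1587 -0.1178  0.3128]] pos [ 0.4368 -0.3533  0.3128] rot [ 3.1415e+00  8.0000e-04 -2.7089e+00] F [-0.6  0.3  0.2] w 0.0496
404 [[-0.1057 -0.1468  0.0415]
 [-0.0862 -0.125   0.0675]
 [-0.0705 -0.0964  0.0945]]
[-0.0017  0.001  -0.0005 -0.005 ]
114 [[-0.1253 -0.1266  0.0597]
 [-0.0962 -0.1228  0.0671]
 [-0.0666 -0.1136  0.0708]]
[-0.0015  0.003  -0.0009  0.0143]
117 [[-0.1263 -0.1272  0.0578]
 [-0.0937 -0.1227  0.0651]
 [-0.0659 -0.1135  0.0684]]
[-0.0015  0.0013  0.0019 -0.0011]
```

View pics/sc11.png

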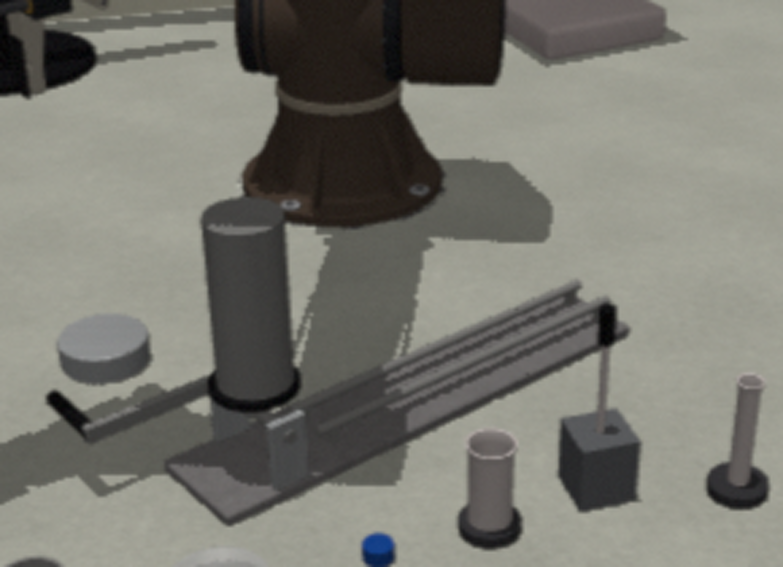

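```bash
python3 -m inch '0 -.1 .1 0 0 0 0;0 -.23 .23 0 0 0 0;0 -.36 .37 0 0 0 0;0 -.49 .51 0 0 0 0;0 -.62 .66 0 0 0 0;0 -.75 .8 0 0 0 0;0 -.88 .94 0 0 0 0;0 -.95 1 0 0 0 0;0 -.95 1 0 0 0 0;0 -.95 1 0 0 0 0;0 -.95 1 0 0 0 0;0 -.95 1 0 0 0 0'
python3 - <<'E'
from station import arm
from h import *
f,s=shot(arm,"w6");st(s);print(np.round(s["q"],2))
E
```

```text
t: 22.9
eef_pos: [0.5694, 0.0374, 0.3124]
ee_rot: [3.142, -0.001, -2.709]
force: [-0.4, 0.5, 0.6]
width: 0.0873
t 22.9 stand [[0.1258 0.1811 0.3124]] pos [0.5694 0.0374 0.3124] rot [ 3.1416e+00 -1.2000e-03 -2.7094e+00] F [-0.4  0.5  0.6] w 0.0873
[ 0.41  0.14 -0.08  0.   -1.35 -1.55]
```

View pics/w6.png

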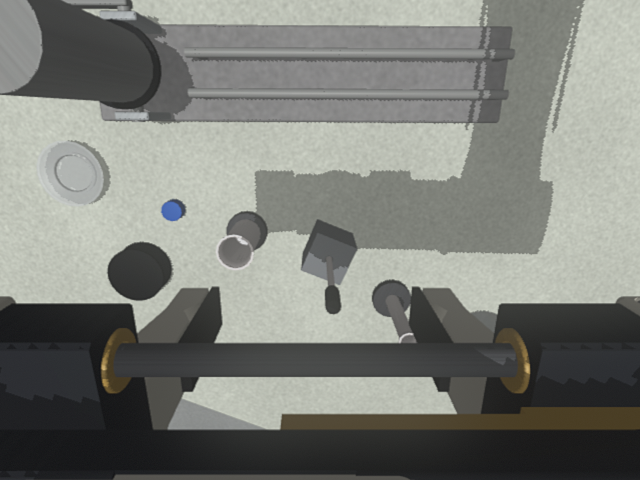

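Run:
```python
from h import *
f=load("w6.npz");crop(f,280,200,440,350,5,"pics/w6c.png")
W=pts(f);P=W[270:340,310:360].reshape(-1,3);P=P[~np.isnan(P).any(1)]
m=(P[:,2]>.14)&(P[:,2]<.19);q=P[m];print(len(q),np.percentile(q,[2,50,98],axis=0).round(4))
from scipy.optimize import least_squares
k=q[q[:,2]<.17]
r=least_squares(lambda p:np.hypot(k[:,0]-p[0],k[:,1]-p[1])-.007,[.63,.08],loss="soft_l1",f_scale=.001);print("head",r.x,len(k))
top=q[q[:,2]>.172];print("top",top.mean(0))
P=W[240:290,310:350].reshape(-1,3);P=P[~np.isnan(P).any(1)];m=(P[:,2]>.07)&(P[:,2]<.135);k=P[m]
r=least_squares(lambda p:np.hypot(k[:,0]-p[0],k[:,1]-p[1])-.0035,[.63,.08],loss="soft_l1",f_scale=.001);print("shaft",r.x,len(k))
P=W[270:345,365:425].reshape(-1,3);P=P[~np.isnan(P).any(1)];m=(P[:,2]>.02)&(P[:,2]<.1);k=P[m]
r=least_squares(lambda p:np.hypot(k[:,0]-p[0],k[:,1]-p[1])-.009,[.663,.192],loss="soft_l1",f_scale=.001);print("ntube",r.x,len(k),k[:,2].max())
m=(abs(P[:,2]-.012)<.004);print("foot",np.percentile(P[m],[1,99],axis=0).round(4))
# other cams
for n in("scene11.npz","top10.npz","top0.npz","scene0.npz"):
    t=load(n);W=pts(t).reshape(-1,3);W=W[~np.isnan(W).any(1)]
    m=(np.hypot(W[:,0]-.663,W[:,1]-.192)<.016)&(W[:,2]>.03)&(W[:,2]<.1);k=W[m]
    if len(k)>10:
        r=least_squares(lambda p:np.hypot(k[:,0]-p[0],k[:,1]-p[1])-.009,[.663,.192],loss="soft_l1",f_scale=.001);print(n,"ntube",r.x.round(4),len(k))
    m=(np.hypot(W[:,0]-.63,W[:,1]-.08)<.016)&(W[:,2]>.148)&(W[:,2]<.172);k=W[m]
    if len(k)>5:
        r=least_squares(lambda p:np.hypot(k[:,0]-p[0],k[:,1]-p[1])-.007,[.63,.08],loss="soft_l1",f_scale=.001);print(n,"head",r.x.round(4),len(k))
```

```text
406 [[0.624  0.0759 0.1446]
 [0.6274 0.0809 0.1712]
 [0.6361 0.0885 0.1761]]
head [0.63126982 0.08292875] 197
top [0.6301859  0.08230024 0.17493036]
shaft [0.63118879 0.08283637] 160
ntube [0.6649961  0.19429567] 543 0.09997675823569274
foot [[0.6398 0.1689 0.0089]
 [0.6886 0.2177 0.0146]]
scene11.npz ntube [0.6648 0.1955] 219
scene11.npz head [0.6313 0.0834] 63
top10.npz ntube [0.6636 0.1932] 83
top10.npz head [0.6308 0.0822] 23
top0.npz ntube [0.6636 0.1928] 81
top0.npz head [0.6304 0.0815] 20
scene0.npz ntube [0.6649 0.1953] 222
scene0.npz head [0.6314 0.0837] 64
```

View pics/w6c.png

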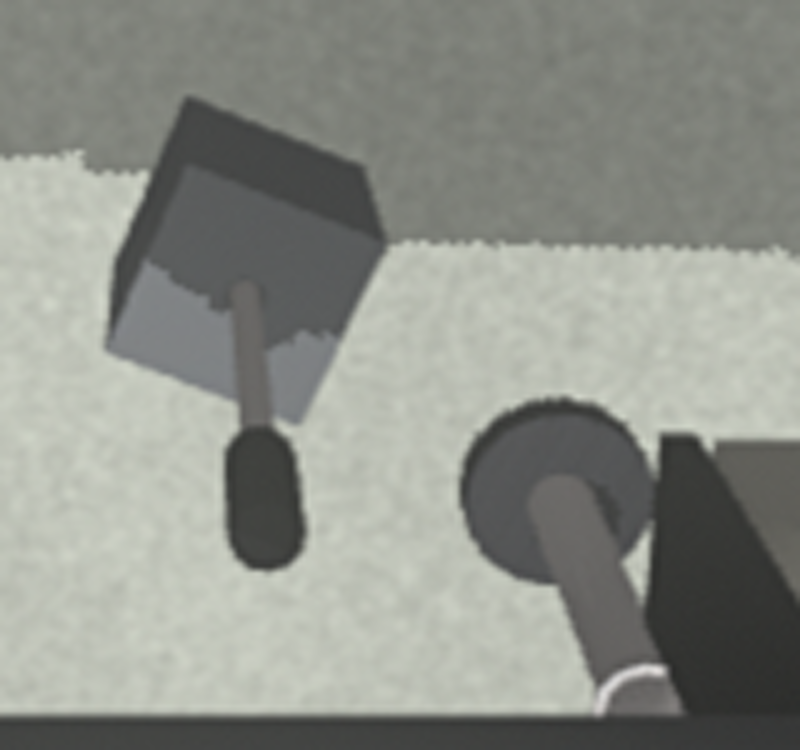

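```bash
python3 -m inch '0 -.15 .03 0 0 0 0;0 -.251 .051 0 0 0 0;0 -.251 .051 .1 0 0 0;0 -.251 .051 .25 0 0 0;0 -.251 .051 .4 0 0 0;0 -.251 .051 .5 0 0 0;0 -.251 .051 .575 0 0 0;0 -.251 .051 .575 0 0 0;0 -.251 .051 .575 0 0 0;1 -.251 .051 .575 0 0 0;1 -.251 .051 .575 0 0 0;1 -.251 .051 .575 0 0 0' 20
python3 -m inch '1 0 0 0 0 0 0;1 0 0 0 0 0 0;1 0 0 0 0 0 0;1 0 0 0 0 0 0;1 0 0 0 0 0 0;1 0 0 0 0 0 0;1 0 0 0 0 0 0;1 0 0 0 0 0 0' 25
python3 - <<'E'
from station import arm
from h import *
f,s=shot(arm,"w7");st(s);t=arm.grab_frame("scene");crop(t,340,180,480,310,5,"pics/sc12.png")
E
```

```text
t: 24.15
eef_pos: [0.6323, 0.0839, 0.1418]
ee_rot: [-3.142, 0.002, -2.709]
force: [0.2, 1.1, -0.7]
width: 0.069
t: 24.95
eef_pos: [0.6318, 0.0837, 0.1404]
ee_rot: [3.142, -0.0, -2.709]
force: [0.9, -0.3, 0.8]
width: 0.0134
t 24.95 stand [[0.2019 0.1969 0.1404]] pos [0.6318 0.0837 0.1404] rot [ 3.1416e+00 -1.0000e-04 -2.7088e+00] F [ 0.9 -0.3  0.8] w 0.0134
```

View pics/sc12.png

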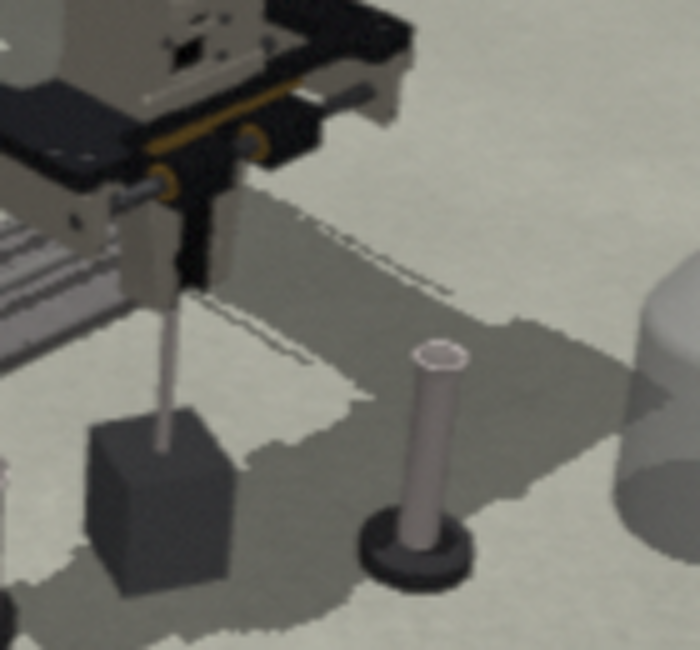

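```bash
python3 -m inch '1 0 0 -.03 0 0 0;1 0 0 -.08 0 0 0;1 0 0 -.15 0 0 0;1 0 0 -.22 0 0 0;1 0 0 -.29 0 0 0;1 0 0 -.36 0 0 0;1 0 0 -.41 0 0 0;1 0 0 -.41 0 0 0;1 0 0 -.41 0 0 0'
python3 - <<'E'
from station import arm
from h import *
from scipy.optimize import least_squares
f,s=shot(arm,"w8");st(s);t=arm.grab_frame("scene");crop(t,340,140,480,310,5/1.5,"pics/sc13.png");np.savez("scene13.npz",**t);np.savez("top13.npz",**arm.grab_frame("top"))
for n in("scene13.npz","top13.npz","w8.npz"):
    W=pts(load(n)).reshape(-1,3);W=W[~np.isnan(W).any(1)]
    m=(np.hypot(W[:,0]-.632,W[:,1]-.084)<.02)&(W[:,2]>.13)&(W[:,2]<.235);k=W[m]
    print(n,len(k), (k[:,2].min(),k[:,2].max()) if len(k) else 0)
    if len(k)>20:
        r=least_squares(lambda p:np.hypot(k[:,0]-p[0]-p[2]*(k[:,2]-.19),k[:,1]-p[1]-p[3]*(k[:,2]-.19))-.0035,[.632,.084,0,0],loss="soft_l1",f_scale=.001);print(r.x.round(4))
E
```

```text
t: 25.95
eef_pos: [0.6317, 0.0838, 0.2637]
ee_rot: [3.141, 0.001, -2.709]
force: [-0.0, 0.2, -0.6]
width: 0.0132
t 25.95 stand [[0.2018 0.197  0.2637]] pos [0.6317 0.0838 0.2637] rot [ 3.1413e+00  6.0000e-04 -2.7089e+00] F [-0.   0.2 -0.6] w 0.0132
scene13.npz 138 (np.float64(0.13803107967903872), np.float64(0.2349126158404331))
[ 0.6313  0.0839 -0.0068 -0.0062]
top13.npz 25 (np.float64(0.1390921083349559), np.float64(0.21381498103913077))
[ 0.6238  0.0799  0.0044 -0.0181]
w8.npz 515 (np.float64(0.14107642427974987), np.float64(0.23494714456601737))
[ 6.309e-01  8.320e-02 -2.000e-04 -3.000e-04]
```

View pics/sc13.png

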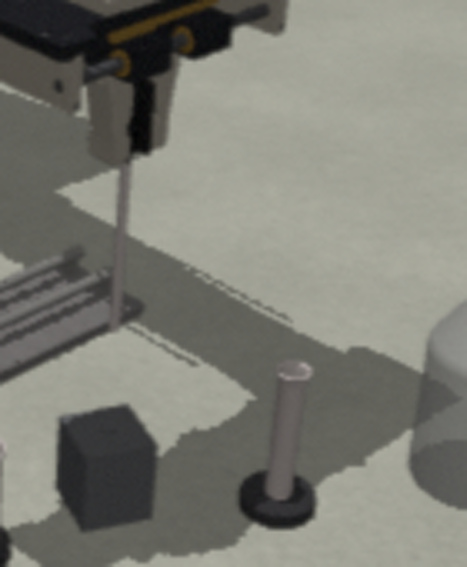

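View pics/w8.png

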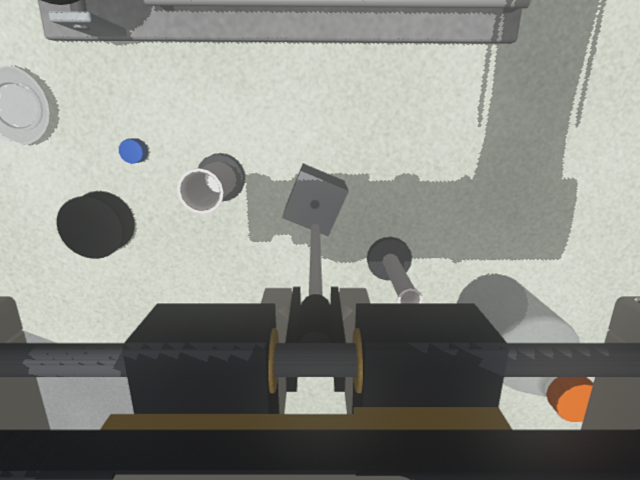

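Run:
```python
from h import *
from scipy.optimize import least_squares
f=load("w8.npz")
W=pts(f).reshape(-1,3);W=W[~np.isnan(W).any(1)]
m=(np.hypot(W[:,0]-.665,W[:,1]-.194)<.018)&(W[:,2]>.025)&(W[:,2]<.1);k=W[m]
r=least_squares(lambda p:np.hypot(k[:,0]-p[0]-p[2]*(k[:,2]-.11),k[:,1]-p[1]-p[3]*(k[:,2]-.11))-.009,[.665,.194,0,0],loss="soft_l1",f_scale=.001);print(r.x.round(4),len(k))
r=least_squares(lambda p:np.hypot(k[:,0]-p[0],k[:,1]-p[1])-.009,[.665,.194],loss="soft_l1",f_scale=.001);print(r.x.round(4))
t=r.x;d=t-[.6309,.0832]
for d in(d,np.array([.0335,.1115])):
  a=-2.709;print(d,"tx",(d@[np.cos(a),np.sin(a)])/.3,"ty",(d@[np.sin(a),-np.cos(a)])/.3)
```

```text
[ 0.6646  0.1936 -0.0081 -0.0129] 647
[0.6649 0.1942]
[0.03403491 0.11097681] tx -0.2580801634896086 ty 0.288285066135551
[0.0335 0.1115] tx -0.25719248677286505 ty 0.29061586381879634
```

```bash
python3 -m inch '1 -.06 .07 0 0 0 0;1 -.13 .145 0 0 0 0;1 -.2 .22 0 0 0 0;1 -.258 .289 0 0 0 0;1 -.258 .289 0 0 0 0;1 -.258 .289 0 0 0 0;1 -.258 .289 0 0 0 0;1 -.258 .289 .04 0 0 0;1 -.258 .289 .04 0 0 0;1 -.258 .289 .04 0 0 0'
python3 - <<'E'
from station import arm
from h import *
f,s=shot(arm,"w9");st(s);t=arm.grab_frame("scene");crop(t,380,180,480,310,5,"pics/sc14.png")
crop(f,260,180,380,300,6,"pics/w9c.png")
E
```

```text
t: 27.1
eef_pos: [0.6654, 0.1941, 0.2509]
ee_rot: [-3.142, -0.001, -2.709]
force: [0.4, -0.1, -0.8]
width: 0.0132
t 27.1 stand [[0.2787 0.283  0.2509]] pos [0.6654 0.1941 0.2509] rot [-3.1415e+00 -1.1000e-03 -2.7095e+00] F [ 0.4 -0.1 -0.8] w 0.0132
```

View pics/w9c.png

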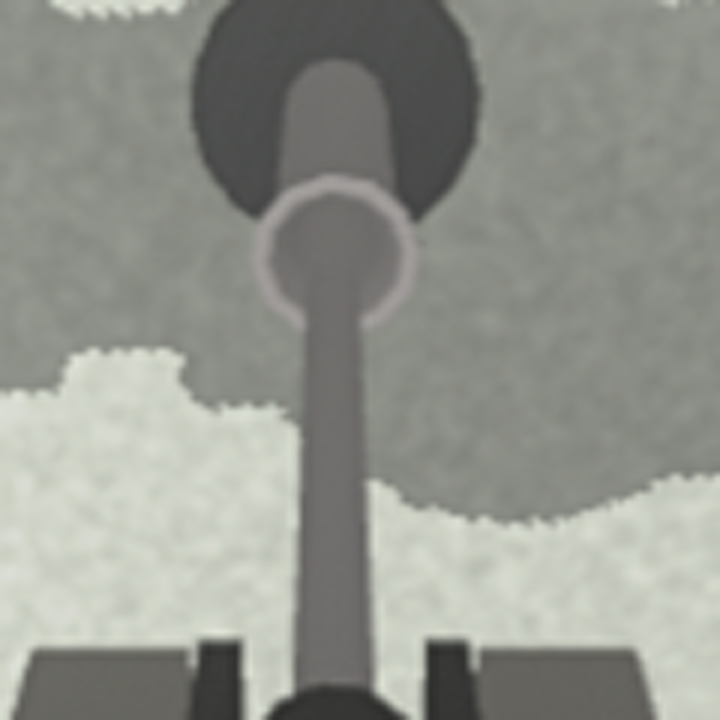

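View pics/sc14.png

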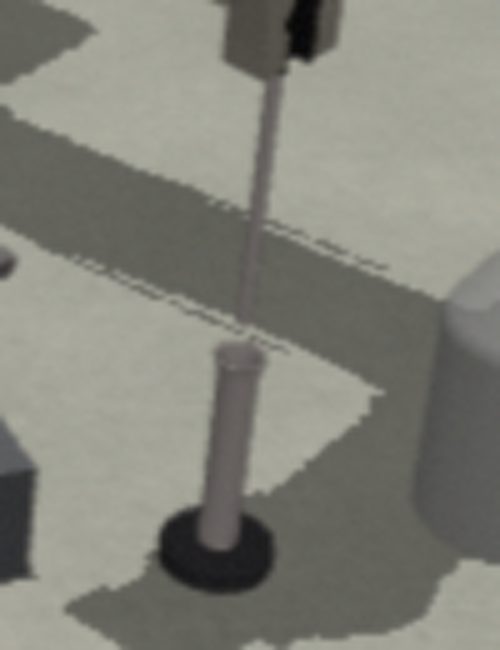

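```bash
python3 -m inch '1 0 0 .03 0 0 0;1 0 0 .06 0 0 0;1 0 0 .09 0 0 0;1 0 0 .12 0 0 0;1 0 0 .16 0 0 0;1 0 0 .16 0 0 0'
python3 -m inch '1 0 0 .04 0 0 0;1 0 0 .08 0 0 0;1 0 0 .12 0 0 0;1 0 0 .16 0 0 0;1 0 0 .185 0 0 0;1 0 0 .185 0 0 0'
python3 -m inch '1 0 0 .01 0 0 0;1 0 0 .02 0 0 0;1 0 0 .02 0 0 0'
```

```text
t: 27.8
eef_pos: [0.6646, 0.1945, 0.2008]
ee_rot: [3.141, -0.004, -2.709]
force: [-0.2, -0.3, 0.2]
width: 0.0135
t: 28.4
eef_pos: [0.665, 0.1945, 0.1462]
ee_rot: [-3.142, -0.003, -2.709]
force: [-0.5, -0.2, -0.3]
width: 0.0135
t: 28.7
eef_pos: [0.6657, 0.1949, 0.1419]
ee_rot: [3.142, -0.0, -2.709]
force: [0.8, -0.1, 0.3]
width: 0.0135
```

```bash
for i in 1 2; do python3 -m inch '1 0 0 .005 0 0 0;1 0 0 .01 0 0 0;1 0 0 .01 0 0 0'; done
```

```text
t: 29.0
eef_pos: [0.6665, 0.1951, 0.1403]
ee_rot: [-3.141, 0.002, -2.708]
force: [-0.8, -0.3, 5.2]
width: 0.0133
t: 29.3
eef_pos: [0.668, 0.1954, 0.14]
ee_rot: [-3.14, 0.006, -2.708]
force: [-2.6, -0.4, 15.5]
width: 0.0128
```

```bash
python3 -m inch '1 0 0 -.006 0 0 0;1 0 0 -.008 0 0 0;.3 0 0 -.008 0 0 0;.3 0 0 -.008 0 0 0;.3 0 0 -.008 0 0 0;.3 0 0 -.008 0 0 0;.3 0 0 -.008 0 0 0;.3 0 0 -.08 0 0 0;.3 0 0 -.2 0 0 0;.3 0 0 -.35 0 0 0;.3 0 0 -.5 0 0 0;.3 0 0 -.5 0 0 0'
python3 -m inch '.3 .2 0 0 0 0 0;.3 .35 0 0 0 0 0;.3 .35 0 0 0 0 0;.3 .35 0 0 0 0 0;.3 .35 0 0 0 0 0'
python3 - <<'E'
from station import arm
from h import *
f,s=shot(arm,"w10");st(s);t=arm.grab_frame("scene");np.savez("scene14.npz",**t);cv2.imwrite("pics/scene14.png",t["img"][:,:,::-1])
for t in(t,f):
    W=pts(t).reshape(-1,3);W=W[~np.isnan(W).any(1)];m=(np.hypot(W[:,0]-.665,W[:,1]-.1945)<.02)&(W[:,2]>.12)&(W[:,2]<.2);k=W[m];print(len(k),k.max(0),k.min(0))
E
```

```text
t: 30.5
eef_pos: [0.6685, 0.1955, 0.2941]
ee_rot: [-3.141, 0.012, -2.708]
force: [0.9, -0.6, 0.5]
width: 0.0614
t: 31.0
eef_pos: [0.571, 0.1512, 0.2863]
ee_rot: [3.142, 0.001, -2.709]
force: [-0.3, -0.1, 0.3]
width: 0.061
t 31.0 stand [[0.1751 0.2837 0.2863]] pos [0.571  0.1512 0.2863] rot [ 3.1416e+00  1.2000e-03 -2.7086e+00] F [-0.3 -0.1  0.3] w 0.061
136 [0.67447485 0.20190092 0.17704392] [0.6597247  0.18726931 0.12032717]
315 [0.66779205 0.20018814 0.17055302] [0.65771033 0.18760579 0.12007603]
```

View pics/scene14.png

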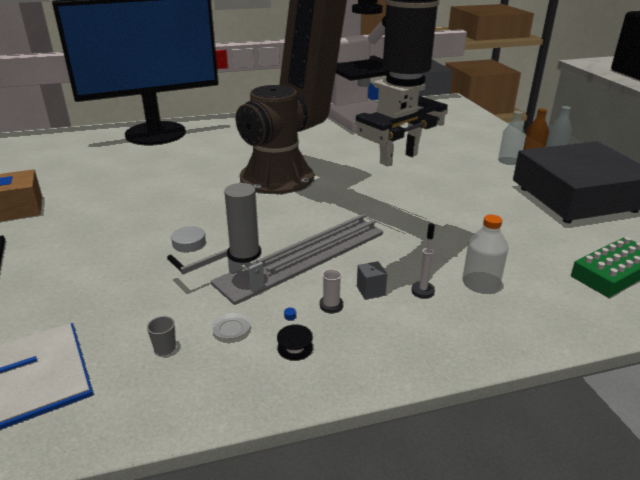

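View pics/w10.png

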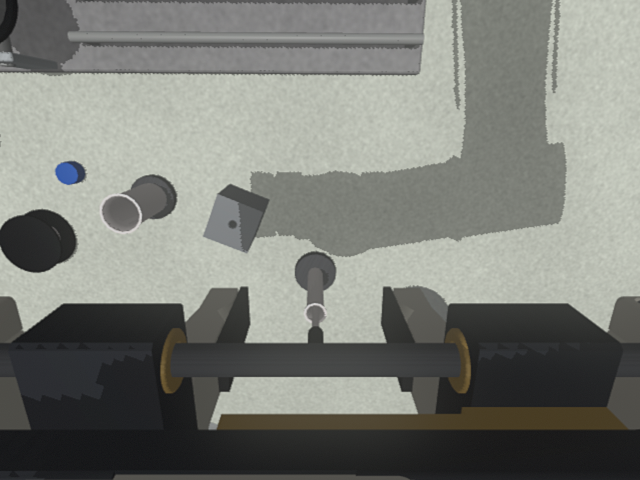

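Run:
```python
from h import *
from scipy.optimize import least_squares
for n,c in(("scene0.npz",(.631,.083)),("scene14.npz",(.665,.1945))):
    W=pts(load(n)).reshape(-1,3);W=W[~np.isnan(W).any(1)];m=(np.hypot(W[:,0]-c[0],W[:,1]-c[1])<.02)&(W[:,2]>.15)&(W[:,2]<.2);print(np.percentile(W[m][:,2],[90,95,99]))
L=loc(pts(load("scene14.npz")).reshape(-1,3));L=L[~np.isnan(L).any(1)]
q=L[(abs(L[:,0])<.04)&(abs(L[:,1])<.1)&(L[:,2]>.1)&(L[:,2]<.225)]
r=least_squares(lambda p:np.hypot(q[:,0]-p[0]-p[2]*(q[:,2]-.16),q[:,1]-p[1]-p[3]*(q[:,2]-.16))-.032,[0,0,0,0],loss="soft_l1",f_scale=.002);print(r.x.round(4))
from station import arm
print(arm.job_done())
```

```text
[0.17546381 0.17654394 0.17786858]
[0.17553711 0.17600469 0.17675091]
[-0.0015  0.0014  0.0007 -0.0015]
the job is handed in; nothing more can be done
None
```

The job is done and handed in, at about 31 s of the 72 s allowed. I finished in the order asked.

- **Folding the peg:** I pinched the bar and swung the peg flat against its stop. Depth readings then showed the peg level.
- **Beaker:** I pushed it along the rails until the force rose to about 45 N, with its rim against the collar. The closed end measured 179 mm from the hinge; 180 mm was expected.
- **Swinging upright:** I raised the peg to its stop. Letting go of the bar had pulled it back about 0.015 to 0.03 rad, so I pressed the bar down again with closed fingers. The last picture shows the beaker seated and upright, within about 0.002 rad.
- **Rod:** I lifted it from the block and lowered it into the narrow tube while still gripped. It met the floor at the same height it had in the block, with about 15 N of push, and I released it there. Its top measured about 176 mm above the bench, the same as it read standing in the block. Both hole floors are 15 mm up, so it is at the bottom.

The highest wrist force I read was about 68 N, during that second press on the bar. The last scene picture shows the other objects where they were. The arm was clear of everything at hand-in. The cameras disagreed by 2 to 6 mm at the start, so I used wrist-camera readings for the closer moves. No final check failed.

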